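# Put the phone away in the timer box

## Task

Put the phone away for the night: lay it gently, flat and screen up, in the open drawer of the wooden timer box and push the drawer fully shut. Then set the lock time by moving the slider on top of the box until the line on its grip is in line with the steel pointer beside the track. Leave the TV remote, books, clock and mug where they are.

Things in the scene. Friction and masses are not known exactly. Their poses are not given: they have to be found in the camera images.
- timer_box: Wooden timer box, 190 mm deep (x), 180 mm wide (y), top 62 mm above the table; fixed to the table. Origin: centre of its underside, z up. Its drawer opens to its own -x (roughly towards the robot); its slider runs along its own y in an aluminium track (40 by 170 by 14 mm high) lying on the top, 45 mm in front of the centre.
- phone_drawer (a joint): How far the drawer is open, m: 0 shut, at most 0.165; it starts about 0.15 open. It moves with about 1.5 N of friction and stays where it is left. The part of its inside that is uncovered from above is as long (x) as this value.
- drawer_floor (a point): Point on the drawer's inner floor (15 mm above the table), on its middle line, 72 mm behind the inner face of its front: about the middle of the uncovered part. Moves with the drawer; axes as the box. Inside: 130 mm wide (y), 170 mm long (x), walls 30 mm above the floor, 6 mm thick; front panel 12 mm thick, 176 mm wide, its top 57 mm above the table.
- drawer_knob (a point): Centre of the outer face of the drawer's brass knob (24 mm diameter disc, standing out 18 mm from the middle of the drawer's front), 34 mm above the table; axes as the timer box. Pushing it along the box's +x shuts the drawer.
- time_slider (a joint): Position of the slider along its track, m: 0 at the box's -y end to 0.12 at its +y end; starts near the -y end. About 1.5 N of friction; it stays where it is left.
- slider_top (a point): Centre of the top of the slider's black grip, 116 mm above the table, axes as the timer box. The grip is a block 28 mm (x) by 20 mm (y, along the track) by 40 mm high, with a pale line across the middle of its top.
- pointer: Dark steel pointer fixed on the box's top behind the track (39 mm to the box's +x from the track's middle line), 20 mm wide, 12 mm high, with a 6 mm wide nose towards the track; axes as the box. Origin on its centre line, at its underside: the slider is set when slider_top and this origin have the same y in the box's frame.
- phone: Compact phone in a white case, lying flat, dark screen up, 124 mm (x) by 58 mm (y) by 12 mm thick, about 150 g. Origin: centre of its underside; x along its length. Thinner and wider than the remote.
- remote: Grey TV remote, 155 by 42 by 18 mm, with buttons. Origin: centre of its underside; x along its length. Leave it alone.
- books: Stack of three books, 120 by 180 by 78 mm high. Origin: centre of its underside. Leave it alone.
- clock: White bedside clock, 55 by 130 by 75 mm high. Origin: centre of its underside. Leave it alone.
- cup: White mug, 76 mm across and 85 mm high with a handle. Origin: centre of its underside. Leave it alone.
Not all that is in view belongs to the job. Leave any pink or purple look-alike of the phone alone.

How it is judged:
On the way, in this order (a step that is already met when the one before it is completed fails the run):
1. the phone lies flat, screen up, in the drawer and is let go (x of phone in the frame of drawer_floor between -0.045 and 0.07 m and y of phone in the frame of drawer_floor between -0.04 and 0.04 m and z of phone in the frame of drawer_floor between -0.004 and 0.006 m and angle between phone's own z axis and vertical below 0.1 rad and contact force between the fingers and phone below 0.05 N and value of joint phone_drawer above 0.06 m), for 0.2 s.
2. the drawer is shut with the phone in it (x of phone in the frame of drawer_floor between -0.045 and 0.07 m and y of phone in the frame of drawer_floor between -0.04 and 0.04 m and z of phone in the frame of drawer_floor between -0.004 and 0.006 m and angle between phone's own z axis and vertical below 0.1 rad and value of joint phone_drawer below 0.005 m), for 0.2 s.
3. the slider's line is in line with the pointer (y of slider_top in the frame of pointer between -0.004 and 0.004 m and value of joint phone_drawer below 0.005 m), for 0.2 s.
At the end, for the whole second after the job is handed in: The phone lies flat, screen up, on the floor of the drawer; the drawer is shut to within 5 mm; the slider's line is within 4 mm of the pointer's centre line along the track; all is at rest and let go (all of step 3 and x of phone in the frame of drawer_floor between -0.045 and 0.07 m and y of phone in the frame of drawer_floor between -0.04 and 0.04 m and z of phone in the frame of drawer_floor between -0.004 and 0.006 m and angle between phone's own z axis and vertical below 0.1 rad and contact force between the fingers and phone below 0.05 N and velocity of joint time_slider between -0.005 and 0.005 m/s and linear speed of phone below 0.02 m/s); the robot touches nothing.
It fails at once if the TV remote is displaced by more than 20 mm (distance of remote from where it was at the start of the episode above 0.02 m).
It fails at once if the stack of books is displaced by more than 20 mm (distance of books from where it was at the start of the episode above 0.02 m).
It fails at once if the clock is displaced by more than 20 mm (distance of clock from where it was at the start of the episode above 0.02 m).
It fails at once if the mug is displaced by more than 20 mm (distance of cup from where it was at the start of the episode above 0.02 m).
It fails at once if the phone falls or is thrown (faster than 0.6 m/s out of the fingers) (linear speed of phone above 0.6 m/s and contact force between the fingers and phone below 0.05 N).
It also fails if it takes over 64 s, if anything falls off the work surface, if the arm or the gripper's body presses on something with over 40 N, if the wrist force passes 120 N, or if a joint passes its speed limit or range.

## Robot

A 7-joint arm with a two-finger parallel gripper is mounted at the origin on the work surface. World frame = base frame: x ahead of the robot, y to its left, z up, the work surface at z = 0. Lengths are in m, angles in rad, forces in N, time in s.
With the tool pointing down it reaches from about 0.4 to 0.85 m from the base axis. Payload 10.4 kg.
Tool frame: the origin (TCP) lies midway between the tips of the shut fingers; the grasp point (between the pads) lies 19 mm behind it; z points along the fingers, y is the direction in which the jaws open and shut (so a half turn about z gives the same grasp; the last joint's range is limited). The gripper opens to 85 mm and grips with 20 to 120 N. Pads are 22 mm wide; open, the fingers measure 114 mm over their backs; the gripper's body (76 mm by 85 mm) begins 54 mm behind the grasp point. The pads swing forward as they close: fully open they stand 13 mm farther back than shut.
Start: joints at [1.193, 0.332, -0.065, 1.46, 0.022, 1.35, -0.088], TCP at [0.217, -0.586, 0.201] pointing down, gripper open.
Joint ranges: [-2.6, 2.6], [-0.5, 2.12], [-1.47, 1.34], [0.16, 2.42], [-1.27, 4.41], [0.06, 2.06], [-2.6, 2.6]. Speed limits (rad/s): [2.22, 2.22, 2.79, 2.79, 3.14, 3.14, 3.14].

## Interface

Orientations are given as a unit quaternion [x, y, z, w].
In Python, from workcell import manip, camera, camera_info, workorder, nets gives the robot as it stands.
- The arm moves only by the tool apply_moves, never from a script. Its argument "commands" is a list of rows, each a list of 5 numbers: the shift along the tool's x, y, z in m, then the turn about the tool's z in degrees, then the gripper command: -1 is fully open, 1 is shut, values between are in proportion. A call has 1 to 5 rows; each row shifts and turns the pose as measured when the row begins, along the tool's axes as they then stand; what a row does not reach is not made up. A row lasts 1/12 s, in which the tool goes at most 41.7 mm and 7.16 degrees, less where a joint would pass 70% of its speed; a pose out of reach is approached as far as the arm can. A call is refused whole if a number of a shift passes 0.0417 or a number of a turn 7.16, either way. A call with a gripper value outside its range is refused whole. The fingers move at their own pace and stop on an object; "squeeze" is the grip in N (left out, the last holds). Time passes only in rows, so rows that do not move let the fingers close. It gives the time, the measured TCP pose, the force and the opening at its end, in the units of the state.
- manip.get_obs(): the state, without advancing time (a new reading comes with each control period).
- camera(name): name is "side" or "top" or "wrist"; returns (picture, depth): 420x560x3 uint8, red, green, blue; 420x560 float32, m along the optical axis (not along the pixel's ray), 0 where there is no reading.
- camera_info(name): a dict with "camera_matrix" (3x3 intrinsics, pixels), "xyz" and "rotation" of the camera in the world; the wrist camera has in their place "T_tool_cam" (4x4, takes a point from camera to tool coordinates, whose origin is the TCP and whose axes are the flange's). Camera axes: x right, y down, z forward; pixel columns grow to the right and rows downward; lengths in m; the calibration is good to about 2 mm. The wrist camera is an equidistant fisheye: a pixel r from the principal point sees the ray r / f radians off the axis. A picture is of the moment at which its call begins: read the wrist's pose just before it. camera_info takes no time and is no camera call.
- workorder.hand_in(): hands the job in, once; it reports no verdict.
Trained networks look in the newest picture that a camera, given by its name, has taken for a name from the list of things; names that differ only in an ending like _2 or _b are one class to them, and where a whole thing is asked for, a point or a joint stands for the part that bears it (a point fixed in the world has none). Each returns a list of dicts, best first, with "conf" (0 to 1); they miss things now and then, are a little off and sometimes report something else, mostly with a low value. They report only what shows in the picture. A call takes as long as a camera call. They do not tell look-alikes from the thing itself.
- nets.look_for(camera, thing): "rect" ([left, top, width, height] in pixels, round what is visible of it).
- nets.place_of(camera, thing): "xy" ([column, row] in pixels: a listed point, or the origin of a listed thing).
The state is a dict: "clock": time; "joint_pos": joint angles; "joint_velocities": joint speeds; "tau": joint torques, N m; "position": TCP position; "ee_rot": TCP orientation; "ft_force": force on the tool from outside, world axes, zero at the start; "torque": the same for the moment, N m; "grip_width": opening from 0.0 (shut) to 1.0 (fully open).
Only numpy, scipy, OpenCV 4.12 (cv2) and the standard library are available. Lean on these libraries where they do the work, as an engineer would, in place of code of your own. Each camera call takes 0.05 s, during which the arm holds its last target. There are 200 camera calls.

## Working session

There is one attempt and no reset: what is moved stays moved. The work goes in short steps, Python scripts to look and compute and a tool call to move; the robot and the scene stay as the last step left them, time stands still between calls to the robot, and variables do not carry over. Pictures are saved under pics/ and viewed, about 8 in all and at most 12, crops included, and the job is handed in when it is done.

Besides the shell and the picture viewer there is one more tool, called by a JSON object that holds its "op" and its "data", one argument or row to a line. apply_moves: Moves the arm, as the interface text tells. Its arguments: {"type":"object","properties":{"commands":{"type":"array","items":{"type":"array","items":{"type":"number"}}},"squeeze":{"type":"number"}},"required":["commands"]}

```bash
mkdir -p pics; ls
cat > h.py <<'E'
import numpy as np, cv2
from scipy.spatial.transform import Rotation as R
from workcell import manip, camera, camera_info, workorder, nets
def save(n,im,s=1): cv2.imwrite('pics/'+n,cv2.resize(im[...,::-1],None,fx=s,fy=s))
def px2w(name,u,v,d=None,z=None):
    c=camera_info(name);K=np.array(c['camera_matrix']);Rm=np.array(c['rotation']);o=np.array(c['xyz'])
    if Rm.shape!=(3,3): Rm=R.from_quat(Rm.ravel()).as_matrix()
    r=Rm@np.linalg.solve(K,[u,v,1.])
    return o+r*(d if d is not None else (z-o[2])/r[2])
E
python3 - <<'E'
from h import *
o=manip.get_obs();print(o)
print(camera_info('top'),camera_info('wrist'))
for c in ('top','side'):
    im,d=camera(c);save(c+'0.png',im,1.4)
    np.save(c+'_d.npy',d);np.save(c+'_im.npy',im)
    for t in ['timer_box','drawer_floor','drawer_knob','slider_top','pointer','phone','remote','clock','books','cup']:
        try:
            for q in nets.place_of(c,t)[:3]:
                u,v=q['xy'];print(c,t,np.round([u,v],0),round(q['conf'],2),np.round(px2w(c,u,v,d=d[int(v),int(u)]),3))
        except Exception as e: print(t,e)
E
```

```text
pics
{'clock': 0.0, 'joint_pos': array([ 1.19338127,  0.33286749, -0.06472236,  1.46094379,  0.0215725 ,
        1.34991202, -0.08847798]), 'joint_velocities': array([ 0.00092991, -0.00114775, -0.00012498,  0.00060195, -0.00101443,
        0.00070561, -0.0006716 ]), 'tau': array([-1.01534356e-04, -6.25447297e+01,  4.89435357e-02, -3.91612816e+01,
        1.61904161e-02,  9.91244480e-03, -4.53459734e-05]), 'position': array([ 0.21700223, -0.58566431,  0.20011757]), 'ee_rot': array([ 9.84299130e-01,  1.76506960e-01, -1.43174779e-04, -7.03815205e-04]), 'ft_force': array([-0.65370719, -0.12334449, -0.14539386]), 'torque': array([ 0.01065754, -0.02926353, -0.00662399]), 'grip_width': 1.0017976974611584}
{'camera_matrix': array([[461.3527074 ,   0.        , 279.54492597],
       [  0.        , 461.3527074 , 209.08842673],
       [  0.        ,   0.        ,   1.        ]]), 'xyz': array([0.25879722, 0.02159997, 1.5773962 ]), 'rotation': array([-0.69464985,  0.71467406, -0.05833095,  0.05744625])} {'camera_matrix': array([[325.1922621 ,   0.        , 281.59842942],
       [  0.        , 325
[... 1263 characters left out ...]
er_floor [260. 208.] 0.9 [ 0.559 -0.041  0.016]
side drawer_knob [292. 200.] 0.88 [ 0.466 -0.102  0.   ]
side slider_top [214. 173.] 0.69 [ 0.695 -0.072  0.117]
side pointer [197. 207.] 0.6 [0.732 0.015 0.061]
side pointer [179. 342.] 0.2 [0.667 0.422 0.079]
side phone [302. 175.] 0.71 [ 0.443 -0.208  0.015]
side phone [318. 129.] 0.68 [ 0.392 -0.489  0.014]
side phone [308. 145.] 0.61 [ 0.428 -0.385  0.01 ]
side remote [290. 326.] 0.69 [0.445 0.336 0.02 ]
side clock [195. 206.] 0.75 [0.735 0.016 0.064]
side clock [235. 140.] 0.68 [ 0.683 -0.328  0.053]
side books [178. 341.] 0.76 [0.669 0.42  0.078]
side books [290. 328.] 0.2 [0.445 0.34  0.019]
side cup [236. 416.] 0.96 [0.539 0.526 0.003]
```

View pics/top0.png

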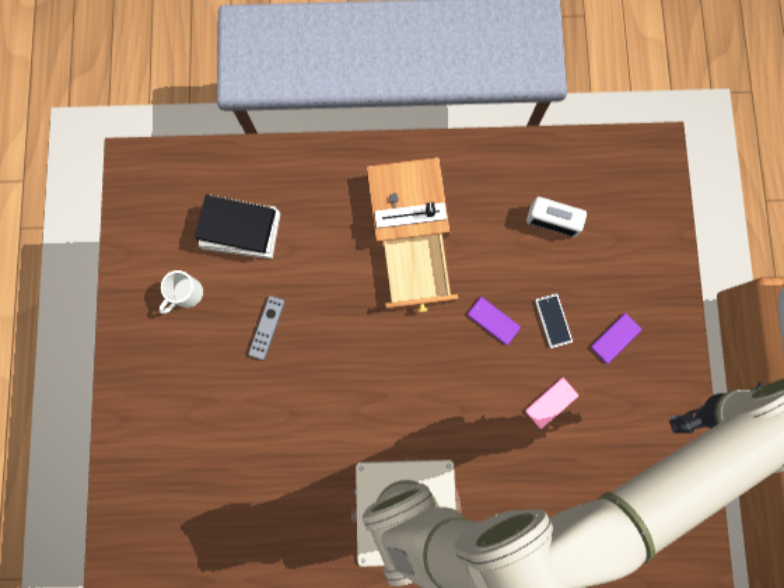

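Run:
```python
from h import *
a=np.load('top_im.npy')[190:270,320:480]; b=np.load('side_im.npy')[100:190,240:400]
save('crop.png',np.vstack([cv2.resize(a,(640,320)),cv2.resize(b,(640,270))]))
```

```text
(no output)
```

View pics/crop.png

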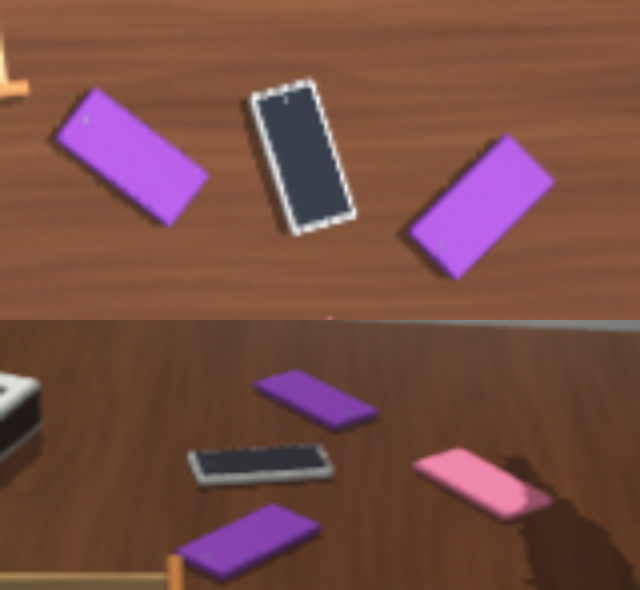

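The crop confirms it. The phone is the white-cased, dark-screened one at top-camera (393,228). The purple ones at (352,227) and (441,241) and the pink one at about (394,288) are look-alikes. Next I measure the phone and box poses.

```bash
cat >> h.py <<'E'
def cloud(name,d):
    c=camera_info(name);K=np.array(c['camera_matrix']);Rm=R.from_quat(np.array(c['rotation']).ravel()).as_matrix() if np.array(c['rotation']).size==4 else np.array(c['rotation'])
    v,u=np.mgrid[:420,:560];p=np.stack([(u-K[0,2])/K[0,0],(v-K[1,2])/K[1,1],np.ones_like(d)],-1)*d[...,None]
    return p@Rm.T+np.array(c['xyz'])
def rect(P): 
    r=cv2.minAreaRect((P[:,:2]*1000).astype(np.float32));return np.round(r[0],1),np.round(r[1],1),round(r[2],1)
E
python3 - <<'E'
from h import *
print(camera_info('side')['rotation'].shape)
for c in ('top','side'):
    d=np.load(c+'_d.npy');im=np.load(c+'_im.npy').astype(int);P=cloud(c,d)
    x,y,z=P[...,0],P[...,1],P[...,2]
    box=(x>.5)&(x<.85)&(abs(y)<.2)
    print(c,'boxtop',rect(P[box&(z>.054)&(z<.08)&(x>.58)]))
    print('grip',rect(P[box&(z>.10)]), np.median(P[box&(z>.105)],0))
    ph=(abs(x-.435)<.09)&(abs(y+.375)<.06)
    notwood=(im[...,2]>im[...,0]*0.85)&(im[...,2]<im[...,0]*1.4)&(im[...,1]>im[...,0]*.85)
    m=ph&notwood&(z<.03);print('phone',m.sum(),rect(P[m]),np.median(P[m],0))
    f=(x>.44)&(x<.56)&(abs(y+.05)<.12)&(z>.045)&(z<.064);print('front',rect(P[f]),f.sum())
E
```

```text
(4,)
top boxtop (array([740.5, -29.3]), array([192.9, 180.3]), 5.7)
grip (array([699.6, -79.8]), array([19.8, 27.7]), 89.8) [ 0.69751127 -0.07926101  0.11617073]
phone 621 (array([ 439.9, -377. ]), array([126.6,  60.9]), 13.8) [ 0.43762242 -0.37619137  0.01282519]
front (array([509.8, -54.8]), array([169.4,  88.5]), 86.0) 240
side boxtop (array([743. , -27.3]), array([190.5, 186.7]), 6.1)
grip (array([703.2, -76.2]), array([27.9, 20.2]), 2.4) [ 0.70144705 -0.07144997  0.11520622]
phone 372 (array([ 437.4, -370.9]), array([129.3,  58.6]), 15.7) [ 0.43919587 -0.36264332  0.01207118]
front (array([515.4, -51.5]), array([178.1,  87.5]), 89.5) 242
```

{"op": "apply_moves", "data": {
  "commands": [
    [0.035, -0.015, 0, 0, -1],
    [0.035, -0.015, 0, 0, -1],
    [0.035, -0.015, 0, 0, -1],
    [0.035, -0.015, 0, 0, -1],
    [0.035, -0.015, 0, 0, -1]
  ],
  "squeeze": 30
}}

```text
clock: 1.52
position: [0.3503, -0.4584, 0.1997]
ee_rot: [0.986, 0.167, -0.002, 0.001]
ft_force: [0.9, 0.4, -0.6]
grip_width: 0.996
```

{"op": "apply_moves", "data": {
  "commands": [
    [0.035, -0.015, 0.01, 0, -1],
    [0.035, -0.015, 0.01, 0, -1],
    [0.035, -0.015, 0.01, 0, -1],
    [0.007, -0.002, 0.01, 5, -1],
    [0, 0, 0, 0, -1]
  ]
}}

```text
clock: 1.93
position: [0.4518, -0.365, 0.1596]
ee_rot: [0.992, 0.129, 0.0, 0.002]
ft_force: [-0.7, -0.0, -1.5]
grip_width: 1.001
```

```bash
cat >> h.py <<'E'
def wr(u,v,z,o):
    c=camera_info('wrist');K=np.array(c['camera_matrix']);T=np.array(c['T_tool_cam'])
    a=np.array([(u-K[0,2]),(v-K[1,2])])/K[0,0];r=np.hypot(*a)
    ray=np.array([a[0]/r*np.sin(r),a[1]/r*np.sin(r),np.cos(r)]) if r>0 else np.array([0,0,1.])
    Rt=R.from_quat(o['ee_rot']).as_matrix();p=np.array(o['position'])+Rt@T[:3,3];g=Rt@T[:3,:3]@ray
    return p+g*(z-p[2])/g[2]
def pose():
    o=manip.get_obs();X=R.from_quat(o['ee_rot']).as_matrix()
    print('t',round(o['clock'],2),'pos',np.round(o['position'],4),'yaw',np.round(np.degrees(np.arctan2(X[1,0],X[0,0])),2),'z',np.round(X[:,2],3),'F',np.round(o['ft_force'],1),'w',round(o['grip_width'],3))
    return o
def rel(o,p): # world xyz -> tool-axes shift
    return np.round(R.from_quat(o['ee_rot']).as_matrix().T@(np.array(p)-o['position']),4)
E
python3 - <<'E'
from h import *
o=pose();im,d=camera('wrist');save('w1.png',im,1.3)
i=im.astype(int);b=i.max(-1)-i.min(-1)
# phone: grey (low chroma) pixels
m=(((b<45)&(i.max(-1)>30)).astype(np.uint8))
v,u=np.nonzero(m)
P=np.array([wr(a,c,.012,o) for a,c in zip(u[::2],v[::2])]);k=(abs(P[:,0]-.439)<.085)&(abs(P[:,1]+.377)<.06)
print(k.sum(),rect(P[k]))
for q in nets.place_of('wrist','phone')[:3]: print(q, np.round(wr(*q['xy'],.0,o),4))
E
```

```text
t 1.93 pos [ 0.4518 -0.365   0.1596] yaw 14.77 z [ 0.001 -0.004 -1.   ] F [-0.7 -0.  -1.5] w 1.001Traceback (most recent call last):
  File "<stdin>", line 7, in <module>
  File "h.py", line 17, in wr
    c=camera_info('wrist');K=np.array(c['camera_matrix']);T=np.array(c['T_tool_cam'])
ValueError: time passes only in moves, steps and waits
```

View pics/w1.png

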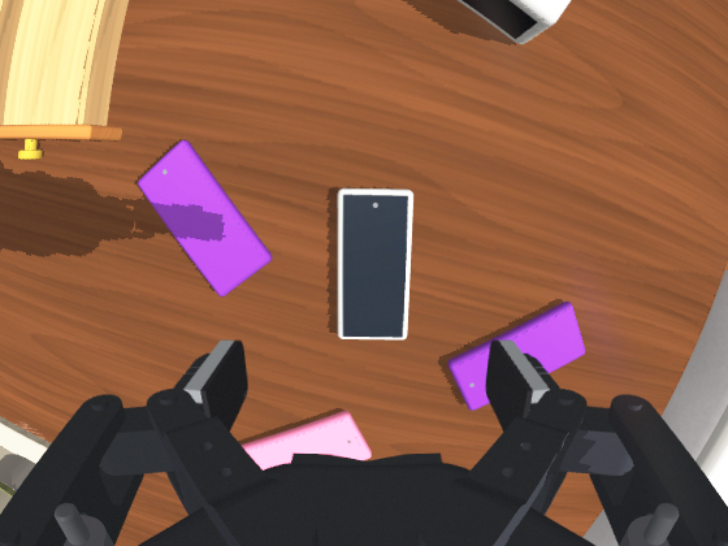

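The white-cased phone is centred at about (289,204) raw and nearly aligned with the tool. It lies screen up, with a purple look-alike on either side.

```bash
sed -i "s/c=camera_info('wrist');K=/c=WI;K=/; 3a WI=camera_info('wrist')" h.py
python3 - <<'E'
from h import *
o=pose();im,d=camera('wrist')
i=im.astype(int);b=i.max(-1)-i.min(-1)
m=(b<45)&(i.max(-1)>30);m[:140]=0;m[262:]=0;m[:,:245]=0;m[:,330:]=0
v,u=np.nonzero(m)
P=np.array([wr(a,c,.012,o) for a,c in zip(u,v)])
print(len(P),rect(P),'centroid',P.mean(0))
for q in nets.place_of('wrist','phone')[:3]: print(q, np.round(wr(*q['xy'],.0,o),4))
r=rect(P);print('shift',rel(o,[r[0][0]/1e3,r[0][1]/1e3,-.002]))
E
```

```text
t 1.98 pos [ 0.4519 -0.3651  0.1607] yaw 15.08 z [ 0.002 -0.004 -1.   ] F [0.7 1.2 0.1] w 1.0
6510 (array([ 440. , -374.4]), array([122.7,  57.6]), 14.1) centroid [ 0.44257417 -0.37335087  0.012     ]
{'xy': [396.1, 272.2], 'conf': 0.93} [ 0.392  -0.5226  0.    ]
{'xy': [232.1, 343.3], 'conf': 0.63} [ 0.2428 -0.3559  0.    ]
{'xy': [284.4, 202.6], 'conf': 0.6} [ 0.4391 -0.372   0.    ]
shift [-0.0142  0.0051  0.1627]
```

{"op": "apply_moves", "data": {
  "commands": [
    [-0.007, 0.003, 0.03, 0.8, -1],
    [-0.007, 0.002, 0.035, 0, -1],
    [0, 0, 0.035, 0, -1],
    [0, 0, 0.03, 0, -1],
    [0, 0, 0, 0, -1]
  ]
}}

```text
clock: 2.5
position: [0.4342, -0.3909, 0.0352]
ee_rot: [0.993, 0.12, 0.004, 0.01]
ft_force: [-1.1, 0.3, -0.5]
grip_width: 0.999
```

Run:
```python
from h import *
o=pose();print(rel(o,[.440,-.3747,-.002]))
```

```text
t 2.5 pos [ 0.4342 -0.3909  0.0352] yaw 13.83 z [ 0.01  -0.019 -1.   ] F [-1.1  0.3 -0.5] w 0.999
[ 0.0093 -0.0151  0.0369]
```

{"op": "apply_moves", "data": {
  "commands": [
    [0.009, -0.015, 0.0, 0, -1],
    [0, 0, 0, 0, -1],
    [0, 0, 0, 0, -1]
  ]
}}

```text
clock: 2.75
position: [0.436, -0.3795, 0.0381]
ee_rot: [0.993, 0.118, 0.003, 0.011]
ft_force: [-0.0, 0.1, 0.1]
grip_width: 0.996
```

Run:
```python
from h import *
o=pose();print(rel(o,[.440,-.3747,-.002]))
```

```text
t 2.75 pos [ 0.436  -0.3795  0.0381] yaw 13.56 z [ 0.009 -0.021 -1.   ] F [-0.   0.1  0.1] w 0.996
[ 0.0048 -0.0046  0.04  ]
```

{"op": "apply_moves", "data": {
  "commands": [
    [0.005, -0.006, 0.016, 0, -1],
    [0, -0.001, 0.016, 0, -1],
    [0, 0, 0.0, 0, -1]
  ]
}}

```text
clock: 3.0
position: [0.4409, -0.3781, 0.0122]
ee_rot: [0.993, 0.117, 0.006, 0.015]
ft_force: [-1.0, -0.3, -0.4]
grip_width: 1.001
```

Run:
```python
from h import *
o=pose();print(rel(o,[.440,-.3747,-.002]))
```

```text
t 3.0 pos [ 0.4409 -0.3781  0.0122] yaw 13.44 z [ 0.015 -0.028 -0.999] F [-1.  -0.3 -0.4] w 1.001
[-0.0002 -0.0039  0.0141]
```

{"op": "apply_moves", "data": {
  "commands": [
    [0, -0.004, 0.012, 0, -1],
    [0, 0, 0.0, 0, -1]
  ]
}}

```text
clock: 3.17
position: [0.4406, -0.3769, 0.0024]
ee_rot: [0.993, 0.116, 0.007, 0.016]
ft_force: [-1.2, 0.0, -1.1]
grip_width: 0.999
```

{"op": "apply_moves", "data": {
  "commands": [
    [0, -0.002, 0.005, 0, -1],
    [0, 0, 0.0, 0, 1],
    [0, 0, 0.0, 0, 1],
    [0, 0, 0.0, 0, 1],
    [0, 0, 0.0, 0, 1]
  ]
}}

```text
clock: 3.58
position: [0.4409, -0.3769, -0.0002]
ee_rot: [0.993, 0.116, 0.008, 0.018]
ft_force: [0.2, 0.2, 0.7]
grip_width: 0.452
```

{"op": "apply_moves", "data": {
  "commands": [
    [0, 0, 0.0, 0, 1],
    [0, 0, 0.0, 0, 1]
  ]
}}

```text
clock: 3.75
position: [0.4411, -0.3772, 0.0003]
ee_rot: [0.993, 0.116, 0.008, 0.018]
ft_force: [-0.4, -0.6, 0.1]
grip_width: 0.142
```

The opening is too small for a 58 mm phone, so the grip missed. I'll look.

Run:
```python
from h import *
o=pose();im,d=camera('wrist');save('w2.png',im,1.2)
```

```text
t 3.75 pos [ 4.411e-01 -3.772e-01  3.000e-04] yaw 13.34 z [ 0.021 -0.034 -0.999] F [-0.4 -0.6  0.1] w 0.142
```

View pics/w2.png

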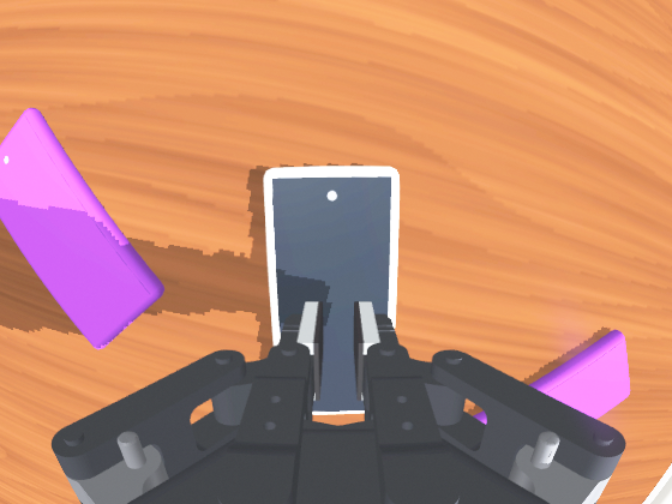

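The pads closed above the phone's screen, so I was too high. I'll check the pad tip height by depth.

Run:
```python
from h import *
o=pose();im,d=camera('wrist')
def dz(u,v):
    K=WI['camera_matrix'];T=WI['T_tool_cam'];a=np.array([u-K[0,2],v-K[1,2]])/K[0,0];r=np.hypot(*a)
    ray=np.array([a[0]/r*np.sin(r),a[1]/r*np.sin(r),np.cos(r)]);p=T[:3,:3]@(ray*d[v,u]/ray[2])+T[:3,3]
    return p, R.from_quat(o['ee_rot']).as_matrix()@p+o['position']
for n,u,v in [('phone',275,190),('phone',285,300),('padL',257,255),('padL',262,262),('padR',302,255),('padR',303,270),('table',200,150),('cam',277,163)]:
    p,w=dz(u,v);print(n,im[v,u],round(float(d[v,u]),3),'tool',np.round(p,4),'world',np.round(w,4))
```

```text
t 3.8 pos [ 4.412e-01 -3.772e-01  3.000e-04] yaw 13.34 z [ 0.021 -0.034 -0.999] F [-0.4 -0.6  0.1] w 0.051
phone [ 96 109 128] 0.164 tool [ 0.0345 -0.0035 -0.0118] world [ 0.4736 -0.3654  0.0123]
phone [ 88 100 121] 0.181 tool [-0.0292  0.0017 -0.0115] world [ 0.4129 -0.3852  0.0115]
padL [66 74 87] 0.173 tool [-0.0009 -0.0134 -0.012 ] world [ 0.437  -0.3639  0.0117]
padL [211 215 218] 0.138 tool [ 0.0102 -0.0086 -0.0456] world [ 0.4481 -0.3649  0.0456]
padR [ 88 102 124] 0.173 tool [-0.001   0.0107 -0.0117] world [ 0.4424 -0.3874  0.0123]
padR [201 205 208] 0.131 tool [ 0.0099  0.0085 -0.0531] world [ 0.4517 -0.3813  0.0537]
table [225 143  92] 0.168 tool [ 0.0546 -0.0438 -0.0019] world [ 0.4842 -0.3219  0.0012]
cam [252 253 254] 0.161 tool [ 0.0481 -0.0025 -0.0113] world [ 0.4872 -0.3633  0.012 ]
```

{"op": "apply_moves", "data": {
  "commands": [
    [0, -0.002, -0.006, 0, -0.6],
    [0, -0.002, 0, 0, -0.6],
    [0, 0, 0, 0, -0.6],
    [0, 0, 0, 0, -0.6],
    [0, 0, 0, 0, -0.6]
  ]
}}

```text
clock: 4.27
position: [0.4401, -0.3725, 0.007]
ee_rot: [0.993, 0.116, 0.008, 0.018]
ft_force: [0.3, -0.8, 0.4]
grip_width: 0.712
```

Run:
```python
from h import *
o=pose();im,d=camera('wrist')
i=im.astype(int);b=i.max(-1)-i.min(-1)
m=(b<45)&(i.max(-1)>30);m[:110]=0;m[230:]=0;m[:,:190]=0;m[:,370:]=0
for r in (170,200,225):
    u=np.nonzero(m[r])[0];p=[rel(o,wr(x,r,.012,o)) for x in (u.min(),u.max())];print(u.min(),u.max(),p)
save('w3.png',im[100:],1.0)
```

```text
t 4.27 pos [ 0.4401 -0.3725  0.007 ] yaw 13.35 z [ 0.021 -0.034 -0.999] F [ 0.3 -0.8  0.4] w 0.712
231 338 [array([ 0.044 , -0.0266, -0.0055]), array([ 0.0437,  0.0296, -0.0034])]
232 337 [array([ 0.0279, -0.0266, -0.0057]), array([ 0.0274,  0.0296, -0.0036])]
234 336 [array([ 0.014 , -0.026 , -0.0059]), array([ 0.0133,  0.0297, -0.0038])]
```

View pics/w3.png

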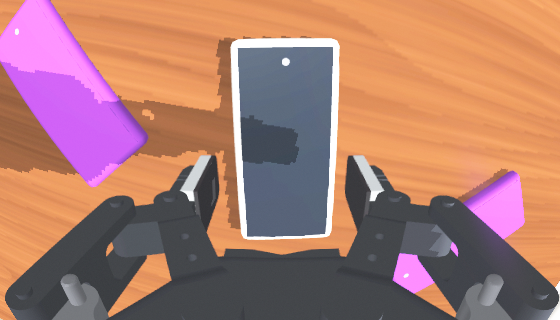

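{"op": "apply_moves", "data": {
  "commands": [
    [0, 0.001, 0.008, 0, -0.6],
    [0, 0, 0, 0, -0.6]
  ]
}}

```text
clock: 4.48
position: [0.4406, -0.374, -0.0015]
ee_rot: [0.993, 0.116, 0.008, 0.018]
ft_force: [-0.0, -0.1, -0.1]
grip_width: 0.801
```

{"op": "apply_moves", "data": {
  "commands": [
    [0, 0, 0.007, 0, -0.6],
    [0, 0, 0, 0, -0.6]
  ]
}}

```text
clock: 4.65
position: [0.4405, -0.3742, -0.0098]
ee_rot: [0.993, 0.116, 0.008, 0.018]
ft_force: [-0.5, 0.4, -0.9]
grip_width: 0.798
```

{"op": "apply_moves", "data": {
  "commands": [
    [0, 0, 0.005, 0, -0.6],
    [0, 0, 0, 0, -0.6]
  ]
}}

```text
clock: 4.82
position: [0.4403, -0.3742, -0.016]
ee_rot: [0.993, 0.116, 0.008, 0.018]
ft_force: [-1.1, 0.3, -0.5]
grip_width: 0.798
```

Run:
```python
from h import *
o=pose();im,d=camera('side');save('s2.png',im[90:200,230:390],4)
```

```text
t 4.82 pos [ 0.4403 -0.3742 -0.016 ] yaw 13.33 z [ 0.02  -0.034 -0.999] F [-1.1  0.3 -0.5] w 0.798
```

View pics/s2.png

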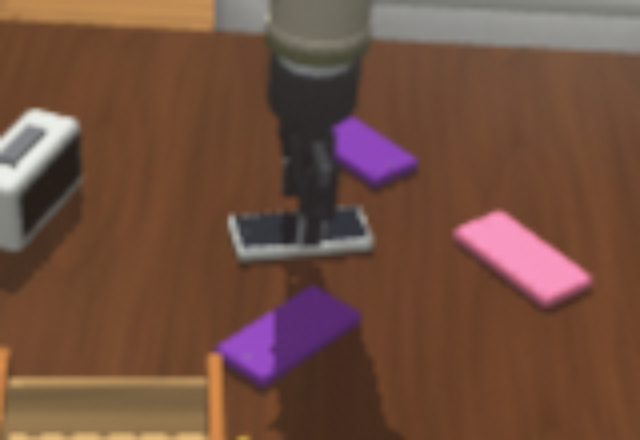

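The near fingertip still ends above the phone's near edge, at about crop (310,243). I'll keep descending in small steps and watch the force.

{"op": "apply_moves", "data": {
  "commands": [
    [0, 0, 0.004, 0, -0.6],
    [0, 0, 0, 0, -0.6]
  ]
}}

```text
clock: 5.03
position: [0.4409, -0.3747, -0.0196]
ee_rot: [0.993, 0.116, 0.008, 0.018]
ft_force: [-0.1, 0.4, 0.1]
grip_width: 0.798
```

{"op": "apply_moves", "data": {
  "commands": [
    [0, 0, 0.003, 0, -0.6],
    [0, 0, 0, 0, -0.6]
  ]
}}

```text
clock: 5.2
position: [0.4411, -0.3748, -0.0228]
ee_rot: [0.993, 0.116, 0.008, 0.018]
ft_force: [-0.6, 0.5, -0.0]
grip_width: 0.8
```

{"op": "apply_moves", "data": {
  "commands": [
    [0, 0, 0.003, 0, -0.6],
    [0, 0, 0, 0, -0.6]
  ]
}}

```text
clock: 5.37
position: [0.4412, -0.375, -0.026]
ee_rot: [0.993, 0.116, 0.008, 0.018]
ft_force: [-1.0, 0.1, 0.6]
grip_width: 0.799
```

{"op": "apply_moves", "data": {
  "commands": [
    [0, 0, 0.003, 0, -0.6],
    [0, 0, 0, 0, -0.6]
  ]
}}

```text
clock: 5.53
position: [0.4413, -0.3752, -0.0292]
ee_rot: [0.993, 0.116, 0.009, 0.018]
ft_force: [-0.6, 0.1, -0.6]
grip_width: 0.803
```

Run:
```python
from h import *
o=pose();im,d=camera('side');P=cloud('side',d)
Rt=R.from_quat(o['ee_rot']).as_matrix();Q=(P-o['position'])@Rt
m=(abs(Q[...,0])<.025)&(Q[...,1]<-.02)&(Q[...,1]>-.07)&(P[...,2]<.06)
idx=np.argwhere(m)
for v in np.unique(idx[:,0]):
    u=idx[idx[:,0]==v][:,1]; print(v,[(int(c),*np.round(P[v,c]*1000).astype(int).tolist(),int(im[v,c].mean())) for c in u[::2]])
save('s3.png',im[100:180,260:360],7)
```

```text
t 5.53 pos [ 0.4413 -0.3752 -0.0292] yaw 13.34 z [ 0.021 -0.035 -0.999] F [-0.6  0.1 -0.6] w 0.803
143 [(304, 442, -328, 59, 51), (309, 425, -333, 56, 41)]
144 [(304, 442, -325, 57, 40)]
145 [(304, 442, -323, 54, 40)]
146 [(304, 441, -328, 46, 49), (309, 424, -311, 59, 44)]
147 [(304, 441, -332, 39, 72), (307, 431, -307, 58, 39), (309, 424, -307, 58, 40), (311, 417, -313, 55, 42)]
148 [(304, 441, -333, 34, 82), (306, 434, -329, 38, 43), (308, 427, -327, 39, 40)]
149 [(303, 444, -335, 29, 46), (305, 437, -327, 35, 81), (307, 430, -326, 36, 40), (309, 423, -338, 28, 57)]
150 [(299, 458, -346, 15, 57), (303, 444, -336, 24, 58), (305, 437, -327, 30, 78), (307, 430, -330, 29, 41), (309, 423, -333, 27, 63), (311, 416, -354, 12, 153)]
151 [(299, 458, -343, 13, 141), (301, 451, -344, 13, 123), (303, 444, -332, 22, 111), (305, 437, -327, 26, 72), (307, 430, -327, 26, 40), (309, 423, -336, 21, 71), (311, 415, -357, 6, 172)]
152 [(299, 458, -342, 10, 163), (301, 451, -345, 8, 149), (303, 444, -334, 16, 129), (306, 433, -328, 21, 38), (308, 426, -329, 21, 39), (310, 419, -357, 1, 113), (312, 411
[... 832 characters left out ...]
(306, 432, -327, 0, 52), (308, 425, -324, 3, 50), (310, 418, -331, -1, 63), (312, 411, -330, 0, 70)]
158 [(300, 453, -320, 0, 75), (302, 446, -319, 1, 58), (304, 439, -319, 1, 53), (306, 432, -320, 1, 49), (308, 425, -322, 1, 50), (310, 418, -318, 3, 62), (312, 410, -324, 0, 70)]
159 [(301, 449, -312, 2, 63), (303, 442, -314, 1, 51), (305, 435, -315, 1, 53), (307, 428, -316, 0, 51), (309, 421, -316, 0, 50), (311, 414, -320, -2, 66), (313, 407, -316, 1, 69)]
160 [(301, 449, -308, 0, 63), (303, 442, -306, 2, 52), (305, 435, -312, -1, 52), (307, 428, -311, -1, 50), (309, 421, -310, 1, 50), (311, 414, -310, 1, 62), (314, 403, -311, 1, 68)]
161 [(302, 445, -304, -1, 50), (304, 438, -305, -1, 53)]
```

View pics/s3.png

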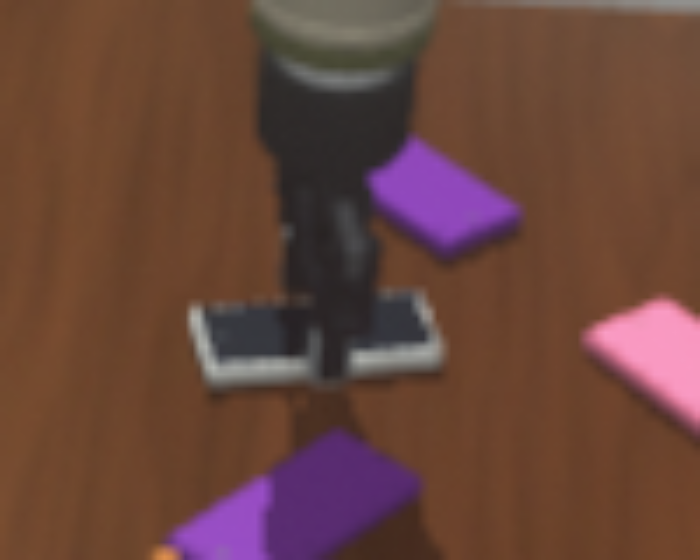

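The finger now covers the phone's side, with its tip about 6 mm above the table. Closing.

{"op": "apply_moves", "data": {
  "commands": [
    [0, 0, 0, 0, 1],
    [0, 0, 0, 0, 1],
    [0, 0, 0, 0, 1],
    [0, 0, 0, 0, 1]
  ]
}}

```text
clock: 5.92
position: [0.4417, -0.3753, -0.0285]
ee_rot: [0.993, 0.116, 0.009, 0.019]
ft_force: [0.5, -0.1, -0.1]
grip_width: 0.665
```

{"op": "apply_moves", "data": {
  "commands": [
    [0, 0, -0.02, 0, 1],
    [0, 0, -0.035, 0, 1],
    [0, 0, -0.035, 0, 1],
    [0, 0, -0.02, 0, 1],
    [0, 0, 0, 0, 1]
  ]
}}

```text
clock: 6.33
position: [0.4372, -0.3696, 0.0829]
ee_rot: [0.993, 0.116, 0.007, 0.016]
ft_force: [-0.3, -1.2, 0.0]
grip_width: 0.665
```

Run:
```python
from h import *
o=pose();im,d=camera('top');P=cloud('top',d)
ps={}
for t in ['drawer_knob','drawer_floor','pointer','slider_top']:
    for q in nets.place_of('top',t)[:2]:
        z={'drawer_knob':.034,'drawer_floor':.015,'pointer':.062,'slider_top':.116}[t];print(t,round(q['conf'],2),np.round(px2w('top',*q['xy'],z=z),4))
# front panel strip: find max-z profile along box x
c,s=np.cos(np.radians(5.8)),np.sin(np.radians(5.8));C=np.array([.742,-.028])
D=P[...,:2]-C;bx=D[...,0]*c+D[...,1]*s;by=-D[...,0]*s+D[...,1]*c
for a in np.arange(-.29,-.08,.006):
    m=(bx>a)&(bx<a+.006)&(abs(by)<.06);n=(bx>a)&(bx<a+.006)&(abs(by)<.1)&(P[...,2]>.03)
    print(round(a,3),m.sum(),np.round(np.median(P[m][:,2]),3) if m.sum() else '', np.round([by[n].min(),by[n].max()],3) if n.sum() else '')
fm=(bx<-.235)&(bx>-.28)&(P[...,2]>.045)&(P[...,2]<.065)&(abs(by)<.12);print('front',np.round([np.median(bx[fm]),by[fm].min(),by[fm].max()],4),np.degrees(np.polyfit(by[fm],bx[fm],1)[0]))
```

```text
t 6.33 pos [ 0.4372 -0.3696  0.0829] yaw 13.36 z [ 0.017 -0.03  -0.999] F [-0.3 -1.2  0. ] w 0.665
drawer_knob 0.81 [ 0.4616 -0.0589  0.034 ]
drawer_floor 0.78 [ 0.5689 -0.0461  0.015 ]
drawer_floor 0.66 [ 0.6923 -0.3958  0.015 ]
pointer 0.54 [0.7379 0.0043 0.062 ]
slider_top 0.44 [ 0.7023 -0.0819  0.116 ]
-0.29 60 -0.0 
-0.284 66 0.001 [-0.002  0.008]
-0.278 65 0.0 [-0.009  0.011]
-0.272 55 0.001 [-0.01   0.011]
-0.266 110 0.011 [-0.085  0.084]
-0.26 90 0.056 [-0.085  0.087]
-0.254 53 0.057 [-0.086  0.086]
-0.248 6 0.016 [-0.071  0.068]
-0.242 59 0.015 [-0.068  0.068]
-0.236 60 0.015 [-0.07  0.07]
-0.23 64 0.015 [-0.07   0.069]
-0.224 58 0.015 [-0.07   0.069]
-0.218 61 0.016 [-0.072  0.068]
-0.212 59 0.016 [-0.07  0.07]
-0.206 60 0.016 [-0.07  0.07]
-0.2 60 0.016 [-0.071  0.069]
-0.194 59 0.016 [-0.069  0.068]
-0.188 58 0.016 [-0.07   0.067]
-0.182 59 0.015 [-0.07  0.07]
-0.176 61 0.016 [-0.071  0.069]
-0.17 58 0.016 [-0.072  0.069]
-0.164 57 0.015 [-0.07   0.068]
-0.158 62 0.015 [-0.071  0.07 ]
-0.152 59 0.015 [-0.072  0.07 ]
-0.146 55 0.015 [-0.072  0.069]
-0.14 59 0.014 [-0.069  0.068]
-0.134 62 0.016 [-0.07  0.07]
-0.128 56 0.015 [-0.071  0.07 ]
-0.122 58 0.016 [-0.071  0.069]
-0.116 56 0.015 [-0.069  0.068]
-0.11 59 0.016 [-0.067  0.068]
-0.104 61 0.016 [-0.072  0.07 ]
-0.098 121 0.055 [-0.089  0.087]
-0.092 108 0.057 [-0.089  0.089]
-0.086 64 0.061 [-0.089  0.088]
front [-0.2554 -0.0859  0.0866] 0.22223784709079322
```

{"op": "apply_moves", "data": {
  "commands": [
    [0.01, -0.014, 0, 0, 1],
    [0.02, -0.028, 0, 0, 1],
    [0.02, -0.028, 0, 0, 1],
    [0.02, -0.028, 0, 0, 1],
    [0.02, -0.028, 0, 0, 1]
  ],
  "squeeze": 40
}}

```text
clock: 7.0
position: [0.4869, -0.2276, 0.0656]
ee_rot: [0.994, 0.108, -0.002, 0.011]
ft_force: [0.4, -1.2, -1.4]
grip_width: 0.659
```

{"op": "apply_moves", "data": {
  "commands": [
    [0.02, -0.028, 0, 0, 1],
    [0.02, -0.028, 0, 0, 1],
    [0.02, -0.028, 0, 0, 1],
    [0.015, -0.02, 0, 0, 1],
    [0, 0, 0, 3, 1]
  ]
}}

```text
clock: 7.42
position: [0.5372, -0.0944, 0.0554]
ee_rot: [0.996, 0.087, -0.006, 0.007]
ft_force: [-0.2, -0.1, -1.0]
grip_width: 0.66
```

Run:
```python
from h import *
o=pose();print(rel(o,[.571,-.0455,.08]))
```

```text
t 7.42 pos [ 0.5372 -0.0944  0.0554] yaw 9.95 z [-0.011 -0.016 -1.   ] F [-0.2 -0.1 -1. ] w 0.66
[ 0.0414 -0.0419 -0.0257]
```

{"op": "apply_moves", "data": {
  "commands": [
    [0.018, -0.018, -0.01, 1, 1],
    [0.016, -0.018, -0.005, 2, 1],
    [0.005, -0.004, 0, 1, 1],
    [0, 0, 0, 0, 1]
  ]
}}

```text
clock: 7.75
position: [0.5671, -0.0433, 0.0628]
ee_rot: [0.999, 0.051, -0.011, 0.006]
ft_force: [0.3, -0.5, -1.7]
grip_width: 0.661
```

Run:
```python
from h import *
o=pose();print(rel(o,[.571,-.0455,.08]))
im,d=camera('wrist')
K=WI['camera_matrix'];T=WI['T_tool_cam'];v,u=np.mgrid[:420,:560];a=np.stack([u-K[0,2],v-K[1,2]],-1)/K[0,0];r=np.hypot(a[...,0],a[...,1])+1e-9
ray=np.dstack([a/r[...,None]*np.tan(r)[...,None],np.ones_like(r)])
Rt=R.from_quat(o['ee_rot']).as_matrix()
P=(ray*d[...,None])@T[:3,:3].T+T[:3,3];W=P@Rt.T+o['position']
# phone screen: points in tool z near
m=(P[...,2]>-.06)&(P[...,2]<-.02)&(abs(P[...,1])<.026)&(P[...,0]>-.07)&(P[...,0]<.09)&(v<330)
Q=P[m];print('phone tool x',Q[:,0].min(),Q[:,0].max(),'z med',np.median(Q[:,2]),len(Q));Wm=W[m];A=np.c_[Wm[:,:2],np.ones(len(Wm))];k=np.linalg.lstsq(A,Wm[:,2],rcond=None)[0];print('plane',k,'phone top z',np.median(Wm[:,2]))
save('w4.png',im,1.2)
```

```text
t 7.75 pos [ 0.5671 -0.0433  0.0628] yaw 5.8 z [-0.022 -0.013 -1.   ] F [ 0.3 -0.5 -1.7] w 0.661
[ 0.0033  0.0028 -0.0172]
phone tool x -0.030695402776011377 0.06001116632984955 z med -0.03992879496795823 21813
plane [-0.04479856  0.02384325  0.12951125] phone top z 0.10228326599335825
```

View pics/w4.png

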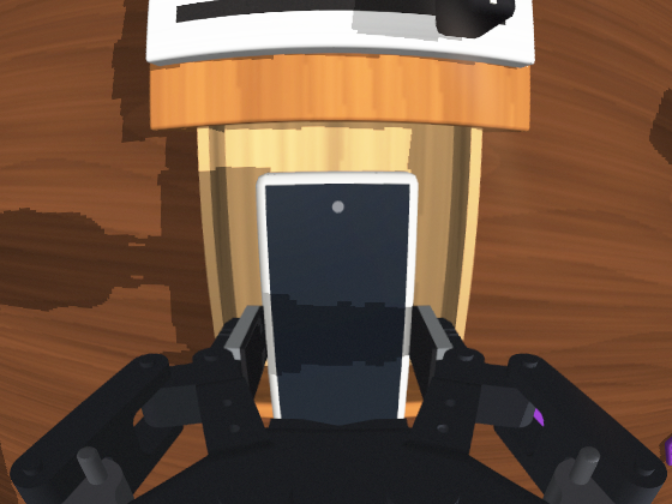

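The phone is held square above the open drawer and centred between its walls, with the slider visible at the upper right.

{"op": "apply_moves", "data": {
  "commands": [
    [0.006, 0.003, 0.015, 0, 1],
    [0, 0, 0.02, 0, 1],
    [0, 0, 0.015, 0, 1],
    [0, 0, 0, 0, 1]
  ]
}}

```text
clock: 8.13
position: [0.569, -0.0502, 0.008]
ee_rot: [0.999, 0.052, -0.014, 0.006]
ft_force: [-0.8, 0.4, -1.8]
grip_width: 0.663
```

Run:
```python
from h import *
o=pose();print(rel(o,[.572,-.0455,-.0135]))
```

```text
t 8.13 pos [ 0.569  -0.0502  0.008 ] yaw 5.9 z [-0.027 -0.014 -1.   ] F [-0.8  0.4 -1.8] w 0.663
[ 0.0041 -0.0046  0.0214]
```

{"op": "apply_moves", "data": {
  "commands": [
    [0.004, -0.004, 0.01, 0, 1],
    [0, 0, 0.004, 0, 1],
    [0, 0, 0, 0, 1]
  ]
}}

```text
clock: 8.38
position: [0.5708, -0.048, -0.0079]
ee_rot: [0.999, 0.051, -0.015, 0.006]
ft_force: [-0.4, -0.4, -0.7]
grip_width: 0.661
```

{"op": "apply_moves", "data": {
  "commands": [
    [0, 0, 0.003, 0, 1],
    [0, 0, 0, 0, 1]
  ]
}}

```text
clock: 8.55
position: [0.5712, -0.0481, -0.0105]
ee_rot: [0.999, 0.051, -0.015, 0.006]
ft_force: [-0.5, 0.5, -1.3]
grip_width: 0.66
```

{"op": "apply_moves", "data": {
  "commands": [
    [0, 0, 0.002, 0, 1],
    [0, 0, 0, 0, 1]
  ]
}}

```text
clock: 8.72
position: [0.572, -0.0482, -0.0114]
ee_rot: [0.999, 0.051, -0.014, 0.007]
ft_force: [-0.9, -0.3, 1.4]
grip_width: 0.656
```

{"op": "apply_moves", "data": {
  "commands": [
    [0, 0, 0.002, 0, 1],
    [0, 0, 0, 0, 1]
  ]
}}

```text
clock: 8.88
position: [0.5729, -0.0482, -0.0122]
ee_rot: [0.999, 0.051, -0.013, 0.007]
ft_force: [-1.2, 0.4, 1.8]
grip_width: 0.66
```

{"op": "apply_moves", "data": {
  "commands": [
    [0, 0, 0.002, 0, 1],
    [0, 0, 0, 0, -0.6],
    [0, 0, 0, 0, -0.6],
    [0, 0, 0, 0, -0.6],
    [0, 0, 0, 0, -0.6]
  ]
}}

```text
clock: 9.3
position: [0.5742, -0.0482, -0.013]
ee_rot: [0.999, 0.051, -0.011, 0.007]
ft_force: [-0.1, 0.2, -0.8]
grip_width: 0.804
```

{"op": "apply_moves", "data": {
  "commands": [
    [0, 0, -0.015, 0, -0.6],
    [0, 0, -0.03, 0, -0.6],
    [0, 0, -0.035, 0, -0.6],
    [0, 0, -0.03, 0, -0.6],
    [0, 0, 0, 0, -0.6]
  ]
}}

```text
clock: 9.72
position: [0.5737, -0.0464, 0.0978]
ee_rot: [0.999, 0.051, -0.015, 0.006]
ft_force: [1.0, 0.6, 0.6]
grip_width: 0.798
```

```bash
cat >> h.py <<'E'
C0=np.array([.742,-.028])
def box(P):
    c,s=np.cos(np.radians(5.8)),np.sin(np.radians(5.8));D=P[...,:2]-C0
    return D[...,0]*c+D[...,1]*s,-D[...,0]*s+D[...,1]*c
def wcloud(d,o):
    K=WI['camera_matrix'];T=WI['T_tool_cam'];v,u=np.mgrid[:420,:560];a=np.stack([u-K[0,2],v-K[1,2]],-1)/K[0,0];r=np.hypot(a[...,0],a[...,1])+1e-9
    ray=np.dstack([a/r[...,None]*np.tan(r)[...,None],np.ones_like(r)])
    return ((ray*d[...,None])@T[:3,:3].T+T[:3,3])@R.from_quat(o['ee_rot']).as_matrix().T+o['position']
E
python3 - <<'E'
from h import *
o=pose();im,d=camera('wrist');W=wcloud(d,o);bx,by=box(W)
m=(W[...,2]>.021)&(W[...,2]<.04)&(bx>-.24)&(bx<-.1)&(abs(by)<.055)
Q=W[m];k=np.linalg.lstsq(np.c_[Q[:,:2],np.ones(len(Q))],Q[:,2],rcond=None)[0]
print(len(Q),'z',np.median(Q[:,2]),'slope',k[:2],'bx',np.percentile(bx[m],[.5,99.5]),'by',np.percentile(by[m],[.5,99.5]))
save('w5.png',im,1.2)
E
```

```text
t 9.72 pos [ 0.5737 -0.0464  0.0978] yaw 5.84 z [-0.029 -0.014 -0.999] F [1.  0.6 0.6] w 0.798
10860 z 0.026717806146039996 slope [-0.00252665 -0.0001202 ] bx [-0.22984254 -0.10853592] by [-0.03084568  0.02655702]
```

View pics/w5.png

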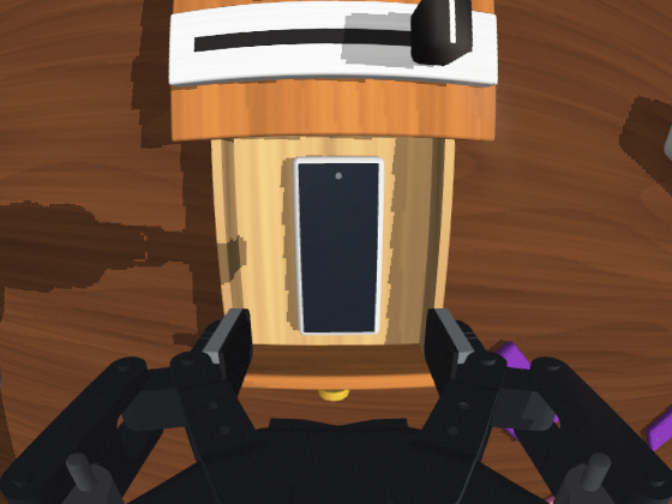

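The phone lies flat and centred in the drawer (top at z 27 mm, box x −0.169, y −0.002). Next I move in front of the knob with the fingers shut.

{"op": "apply_moves", "data": {
  "commands": [
    [-0.02, 0, 0, 0, 1],
    [-0.035, 0, 0, 0, 1],
    [-0.035, 0, 0, 0, 1],
    [-0.035, 0, 0, 0, 1],
    [-0.03, 0, 0, 0, 1]
  ]
}}

```text
clock: 10.18
position: [0.415, -0.0614, 0.0952]
ee_rot: [0.999, 0.051, -0.017, 0.004]
ft_force: [0.1, 0.2, -0.1]
grip_width: 0.09
```

Run:
```python
from h import *
o=pose();print(rel(o,[.414,-.061,0]))
```

```text
t 10.18 pos [ 0.415  -0.0614  0.0952] yaw 5.9 z [-0.034 -0.01  -0.999] F [ 0.1  0.2 -0.1] w 0.09
[ 0.0024 -0.0012  0.0951]
```

{"op": "apply_moves", "data": {
  "commands": [
    [0.001, 0, 0.03, 0, 1],
    [0.001, 0, 0.035, 0, 1],
    [0, 0, 0.025, 0, 1],
    [0, 0, 0, 0, 1]
  ]
}}

```text
clock: 10.52
position: [0.4077, -0.0655, 0.0033]
ee_rot: [0.999, 0.049, -0.016, 0.007]
ft_force: [-0.5, -0.3, -1.0]
grip_width: -0.003
```

Run:
```python
from h import *
o=pose();P=np.array([o['position']]);print('box xy',box(P))
im,d=camera('side')
c=np.array(px2w('side',292,200,z=.034));print(c)
save('s4.png',im[150:250,190:330],5)
```

```text
t 10.52 pos [ 0.4077 -0.0655  0.0033] yaw 5.66 z [-0.03  -0.016 -0.999] F [-0.5 -0.3 -1. ] w -0.003
box xy (array([-0.33640064]), array([-0.0035555]))
[ 0.46632499 -0.06567253  0.034     ]
```

View pics/s4.png

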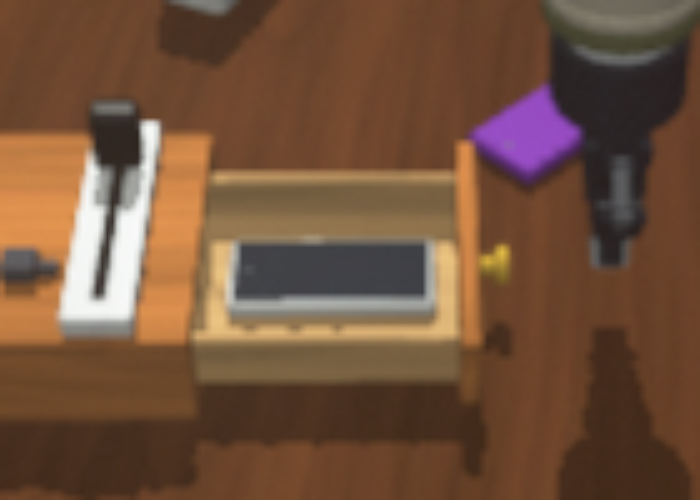

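The fingertips are beside the knob at (500,262) in the crop but only level with its lower part. I'll lower 10 mm, then push.

{"op": "apply_moves", "data": {
  "commands": [
    [0, -0.003, 0.01, 0, 1],
    [0.015, 0, 0, 0, 1],
    [0.02, 0, 0, 0, 1],
    [0.015, 0, 0, 0, 1],
    [0.015, 0, 0, 0, 1]
  ]
}}

```text
clock: 10.98
position: [0.4739, -0.056, -0.0058]
ee_rot: [0.999, 0.049, -0.016, 0.008]
ft_force: [-2.7, 0.2, 0.8]
grip_width: -0.004
```

{"op": "apply_moves", "data": {
  "commands": [
    [0.015, 0, 0, 0, 1],
    [0.015, 0, 0, 0, 1],
    [0.015, 0, 0, 0, 1],
    [0.015, 0, 0, 0, 1],
    [0.01, 0, 0, 0, 1]
  ]
}}

```text
clock: 11.4
position: [0.5489, -0.0484, -0.0057]
ee_rot: [0.999, 0.048, -0.016, 0.008]
ft_force: [-2.0, -0.6, -0.8]
grip_width: 0.001
```

Run:
```python
from h import *
o=pose();P=np.array([o['position']]);print('box xy',box(P))
im,d=camera('side');P=cloud('side',d);bx,by=box(P)
m=(P[...,2]>.05)&(P[...,2]<.062)&(bx<-.105)&(bx>-.3)&(by<.085)&(by>.04);print('front bx',np.percentile(bx[m],[5,50,95]),m.sum())
```

```text
t 11.4 pos [ 0.5489 -0.0484 -0.0057] yaw 5.52 z [-0.03  -0.018 -0.999] F [-2.  -0.6 -0.8] w 0.001
box xy (array([-0.19418165]), array([-0.00082632]))
front bx [-0.16221177 -0.15675601 -0.15081399] 54
```

{"op": "apply_moves", "data": {
  "commands": [
    [0.015, 0, 0, 0, 1],
    [0.012, 0, 0, 0, 1],
    [0.01, 0, 0, 0, 1],
    [0.006, 0, 0, 0, 1]
  ]
}}

```text
clock: 11.78
position: [0.5937, -0.0435, -0.0057]
ee_rot: [0.999, 0.048, -0.016, 0.008]
ft_force: [-1.5, 0.3, -0.1]
grip_width: -0.003
```

{"op": "apply_moves", "data": {
  "commands": [
    [0.005, 0, 0, 0, 1],
    [0.004, 0, 0, 0, 1]
  ]
}}

```text
clock: 11.95
position: [0.603, -0.0426, -0.0057]
ee_rot: [0.999, 0.048, -0.016, 0.009]
ft_force: [-2.4, -1.1, 0.1]
grip_width: -0.002
```

{"op": "apply_moves", "data": {
  "commands": [
    [0.003, 0, 0, 0, 1],
    [0.002, 0, 0, 0, 1]
  ]
}}

```text
clock: 12.12
position: [0.6055, -0.0424, -0.0059]
ee_rot: [0.999, 0.048, -0.019, 0.009]
ft_force: [-19.8, -0.7, 15.5]
grip_width: -0.001
```

The push ended on a hard stop at 20 N. Backing off, then up.

{"op": "apply_moves", "data": {
  "commands": [
    [-0.01, 0, 0, 0, 1],
    [-0.03, 0, 0, 0, 1],
    [-0.03, 0, -0.01, 0, 1],
    [-0.02, 0, -0.035, 0, 1],
    [0, 0, -0.035, 0, 1]
  ]
}}

```text
clock: 12.53
position: [0.5106, -0.0485, 0.0726]
ee_rot: [0.998, 0.048, -0.025, 0.007]
ft_force: [2.4, -0.5, -0.1]
grip_width: 0.001
```

{"op": "apply_moves", "data": {
  "commands": [
    [0, 0, -0.035, 0, 1],
    [0, 0, -0.035, 0, 1],
    [0, 0, -0.035, 0, 1],
    [0, 0, -0.02, 0, -1],
    [0, 0, 0, 0, -1]
  ]
}}

```text
clock: 12.95
position: [0.517, -0.0457, 0.2118]
ee_rot: [0.999, 0.048, -0.019, 0.008]
ft_force: [0.0, -0.1, 0.1]
grip_width: 0.27
```

Run:
```python
from h import *
o=pose()
for cam in('side','top','wrist'):
    im,d=camera(cam);P=wcloud(d,o) if cam=='wrist' else cloud(cam,d);bx,by=box(P)
    m=(P[...,2]>.05)&(P[...,2]<.062)&(bx<-.09)&(bx>-.3)&(abs(by)<.085)&(abs(by)>.02);print(cam,'front bx',np.percentile(bx[m],[2,50,98]) if m.sum() else '',m.sum())
    g=(P[...,2]>.108)&(P[...,2]<.12)&(abs(bx+.045)<.04)&(abs(by)<.085)
    if g.sum(): print(' grip',g.sum(),np.percentile(bx[g],[1,99]).mean(),np.percentile(by[g],[1,99]).mean())
    q=(P[...,2]>.066)&(P[...,2]<.08)&(abs(bx+.006)<.018)&(abs(by)<.085)
    if q.sum(): print(' ptr',q.sum(),np.percentile(bx[q],[2,98]),np.percentile(by[q],[2,50,98]))
    for t,z in [('pointer',.062),('slider_top',.116)]:
        for r in nets.place_of(cam,t)[:2]:
            w=wr(*r['xy'],z,o) if cam=='wrist' else px2w(cam,*r['xy'],z=z);print(' ',t,round(r['conf'],2),np.round(w,4),np.round(box(w[None]),4).ravel())
    if cam=='wrist': save('w6.png',im,1.2)
```

```text
t 12.95 pos [ 0.517  -0.0457  0.2118] yaw 5.54 z [-0.037 -0.019 -0.999] F [ 0.  -0.1  0.1] w 0.27
side front bx [-0.10566856 -0.0990611  -0.09108247] 164
 grip 58 -0.043926263401226226 -0.04390247434368042
 ptr 61 [-0.02372513  0.01096629] [-0.00470252  0.03922971  0.0758594 ]
  pointer 0.44 [0.733  0.0097 0.062 ] [-0.0052  0.0384]
  slider_top 0.69 [ 0.6951 -0.0607  0.116 ] [-0.05   -0.0278]
  slider_top 0.29 [0.4421 0.3933 0.116 ] [-0.2558  0.4495]
top front bx [-0.1092629  -0.1007528  -0.09172914] 63
 ptr 62 [-0.02118822  0.01169418] [-0.07403146  0.03528047  0.0792306 ]
  pointer 0.37 [ 0.7424 -0.0023  0.062 ] [0.0029 0.0256]
wrist front bx [-0.10341402 -0.10274381 -0.09097603] 276
 grip 87 -0.05475840536659853 -0.04549038525860795
```

View pics/w6.png

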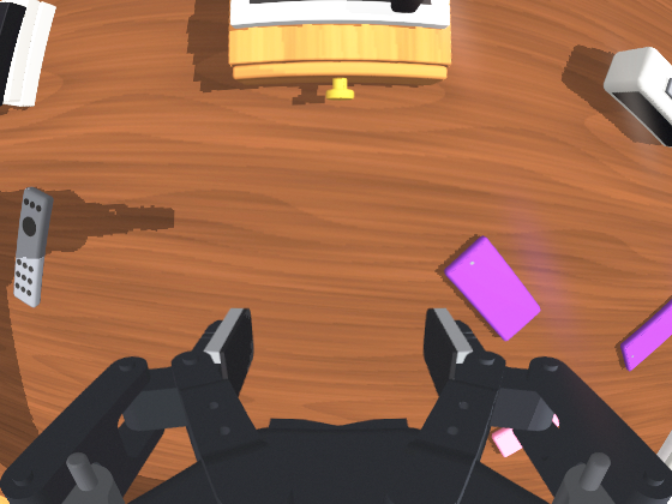

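The drawer front is now flush under the box, with the knob at (340,88). Next I go over the box top to measure the slider and pointer.

{"op": "apply_moves", "data": {
  "commands": [
    [0.02, 0, 0, 0, -0.4],
    [0.035, 0, 0, 0, -0.4],
    [0.035, 0, 0, 0, -0.4],
    [0.035, 0, 0, 0, -0.4],
    [0.03, 0, 0, 0, -0.4]
  ]
}}

```text
clock: 13.82
position: [0.6698, -0.0334, 0.1971]
ee_rot: [0.999, 0.046, -0.025, 0.009]
ft_force: [0.1, 0.5, 0.8]
grip_width: 0.699
```

{"op": "apply_moves", "data": {
  "commands": [
    [0, 0, 0, 0, -0.4],
    [0, 0, 0, 0, -0.4]
  ]
}}

```text
clock: 13.98
position: [0.673, -0.0319, 0.1917]
ee_rot: [0.998, 0.047, -0.027, 0.008]
ft_force: [-0.6, -0.3, 0.4]
grip_width: 0.7
```

Run:
```python
from h import *
o=pose();print(box(np.array([o['position']])))
im,d=camera('wrist');W=wcloud(d,o);bx,by=box(W);z=W[...,2]
g=(z>.108)&(z<.125)&(abs(bx+.045)<.03)&(by<0)&(by>-.08)
print('grip',g.sum(),np.percentile(bx[g],[1,99]),np.percentile(by[g],[1,99]),np.median(z[g]))
q=(z>.068)&(z<.078)&(bx>-.022)&(bx<.02)&(abs(by)<.08)
print('ptr',q.sum(),np.percentile(bx[q],[1,99]),np.percentile(by[q],[1,50,99]),np.median(z[q]))
for b in np.arange(-.022,.02,.006):
    n=q&(bx>b)&(bx<b+.006)
    if n.sum()>3: print(round(b,3),n.sum(),np.round([by[n].min(),by[n].max()],4))
t=(z>.055)&(z<.067)&(abs(by)<.1)&(bx>-.1);print('top',rect(W[t]))
k=(z>.073)&(z<.079)&(bx<-.02);print('track by',np.percentile(by[k],[.5,99.5]),'bx',np.percentile(bx[k],[.5,99.5]),'yaw',rect(W[k]))
im2=im
for t,zz in [('pointer',.062),('slider_top',.116)]:
    for r in nets.place_of('wrist',t)[:2]:
        w=wr(*r['xy'],zz,o);print(' ',t,np.round(r['xy']),round(r['conf'],2),np.round(box(w[None]),4).ravel())
save('w7.png',im,1.2)
```

```text
t 13.98 pos [ 0.673  -0.0319  0.1917] yaw 5.35 z [-0.054 -0.019 -0.998] F [-0.6 -0.3  0.4] w 0.7
(array([-0.0690336]), array([0.00304203]))
grip 870 [-0.05886253 -0.03157278] [-0.0551949 -0.0357548] 0.11560057632931292
ptr 591 [-0.01738223  0.01332179] [0.02590374 0.03534572 0.04529824] 0.07359803616343404
-0.022 18 [0.0328 0.0383]
-0.016 48 [0.0327 0.0383]
-0.01 73 [0.0254 0.0448]
-0.004 157 [0.0255 0.0455]
0.002 155 [0.0259 0.0456]
0.008 140 [0.0258 0.0451]
top (array([739.4, -26.8]), array([195.2, 181.1]), 5.8)
track by [-0.34200094  0.08504274] bx [-0.08479141 -0.02538493] yaw (array([ 701.1, -166.4]), array([ 51. , 441.4]), 1.8)
  pointer [243. 122.] 0.94 [-0.0057  0.0364]
  slider_top [346. 176.] 0.86 [-0.0457 -0.0478]
  slider_top [528. 190.] 0.53 [-0.0539 -0.239 ]
```

View pics/w7.png

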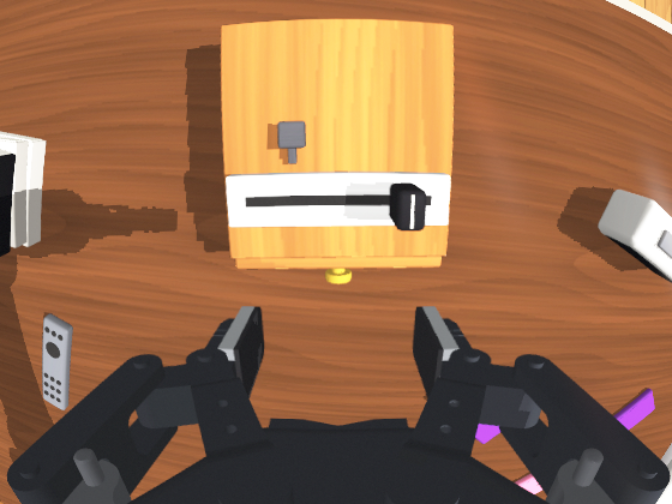

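Clear view: pointer at (291,140) and grip at (407,207). In the box frame the pointer is at y +0.0355 and the grip at y −0.0455, so the slider must move +81 mm.

{"op": "apply_moves", "data": {
  "commands": [
    [0.014, 0.015, 0, 0, -0.4],
    [0.014, 0.015, 0, 0, -0.4],
    [0.003, 0.015, 0, 0, -0.4],
    [0, 0, 0, 0, -0.4]
  ]
}}

```text
clock: 14.47
position: [0.7051, -0.0762, 0.1962]
ee_rot: [0.999, 0.047, -0.025, 0.01]
ft_force: [-0.0, -1.5, 0.2]
grip_width: 0.702
```

Run:
```python
from h import *
o=pose();print(box(np.array([o['position']])),rel(o,[.7010,-.0778,.065]))
```

```text
t 14.47 pos [ 0.7051 -0.0762  0.1962] yaw 5.41 z [-0.049 -0.022 -0.999] F [-0.  -1.5  0.2] w 0.702
(array([-0.04154651]), array([-0.04420284])) [ 0.0024 -0.001   0.1312]
```

{"op": "apply_moves", "data": {
  "commands": [
    [0.001, -0.001, 0.025, 0, -0.4],
    [0.001, -0.001, 0.03, 0, -0.4],
    [0.001, 0, 0.03, 0, -0.4],
    [0, 0, 0.01, 0, -0.4],
    [0, 0, 0, 0, -0.4]
  ]
}}

```text
clock: 14.88
position: [0.7016, -0.0778, 0.1044]
ee_rot: [0.999, 0.045, -0.021, 0.01]
ft_force: [-1.1, 0.4, 0.0]
grip_width: 0.698
```

Run:
```python
from h import *
o=pose();print(box(np.array([o['position']])),rel(o,[.7010,-.0778,.065]))
```

```text
t 14.88 pos [ 0.7016 -0.0778  0.1044] yaw 5.17 z [-0.041 -0.022 -0.999] F [-1.1  0.4  0. ] w 0.698
(array([-0.0452187]), array([-0.04549736])) [ 0.0011 -0.0008  0.0393]
```

{"op": "apply_moves", "data": {
  "commands": [
    [0.001, -0.001, 0.02, 0, -0.4],
    [0, 0, 0.015, 0, -0.4],
    [0, 0, 0, 0, 0],
    [0, 0, 0, 0, 0.3],
    [0, 0, 0, 0, 0.8]
  ],
  "squeeze": 20
}}

```text
clock: 15.3
position: [0.7021, -0.0774, 0.0756]
ee_rot: [0.999, 0.045, -0.018, 0.011]
ft_force: [0.1, 0.2, 0.4]
grip_width: 0.279
```

{"op": "apply_moves", "data": {
  "commands": [
    [0, 0, 0, 0, 1],
    [0, 0, 0, 0, 1],
    [0, 0, 0, 0, 1]
  ]
}}

```text
clock: 15.55
position: [0.7022, -0.0775, 0.0762]
ee_rot: [0.999, 0.045, -0.018, 0.011]
ft_force: [1.1, -1.0, -5.9]
grip_width: 0.226
```

{"op": "apply_moves", "data": {
  "commands": [
    [0, -0.015, 0, 0, 1],
    [0, -0.015, 0, 0, 1],
    [0, -0.015, 0, 0, 1],
    [0, -0.012, 0, 0, 1]
  ]
}}

```text
clock: 15.88
position: [0.6969, -0.0234, 0.0762]
ee_rot: [0.999, 0.042, -0.018, 0.013]
ft_force: [-1.6, -0.8, -2.3]
grip_width: 0.227
```

Run:
```python
from h import *
o=pose();print(box(np.array([o['position'],[.7022,-.0775,0]])))
```

```text
t 15.88 pos [ 0.6969 -0.0234  0.0762] yaw 4.77 z [-0.035 -0.027 -0.999] F [-1.6 -0.8 -2.3] w 0.227
(array([-0.04445166, -0.04459854]), array([ 0.00912241, -0.04522455]))
```

{"op": "apply_moves", "data": {
  "commands": [
    [0, -0.012, 0, 0, 1],
    [0, -0.01, 0, 0, 1],
    [0, -0.004, 0, 0, 1],
    [0, 0, 0, 0, 1]
  ]
}}

```text
clock: 16.22
position: [0.6934, 0.0114, 0.0762]
ee_rot: [0.999, 0.045, -0.018, 0.012]
ft_force: [-1.3, -2.6, -2.3]
grip_width: 0.225
```

Run:
```python
from h import *
o=pose();print(box(np.array([o['position']])))
```

```text
t 16.22 pos [0.6934 0.0114 0.0762] yaw 5.15 z [-0.036 -0.026 -0.999] F [-1.3 -2.6 -2.3] w 0.225
(array([-0.04441027]), array([0.04411089]))
```

Overshot by about 8.5 mm, so I go back.

{"op": "apply_moves", "data": {
  "commands": [
    [0, 0.005, 0, 0, 1],
    [0, 0.001, 0, 0, 1],
    [0, 0, 0, 0, 1],
    [0, 0, 0, 0, 1]
  ]
}}

```text
clock: 16.55
position: [0.6939, 0.0063, 0.0762]
ee_rot: [0.999, 0.045, -0.019, 0.011]
ft_force: [-2.0, 0.8, -1.0]
grip_width: 0.225
```

Run:
```python
from h import *
o=pose();print(box(np.array([o['position']])))
```

```text
t 16.55 pos [0.6939 0.0063 0.0762] yaw 5.18 z [-0.036 -0.023 -0.999] F [-2.   0.8 -1. ] w 0.225
(array([-0.04440713]), array([0.03901694]))
```

{"op": "apply_moves", "data": {
  "commands": [
    [0, 0.003, 0, 0, 1],
    [0, 0, 0, 0, 1],
    [0, 0, 0, 0, 1]
  ]
}}

```text
clock: 16.8
position: [0.6943, 0.0021, 0.0762]
ee_rot: [0.999, 0.045, -0.019, 0.011]
ft_force: [-2.3, 1.7, -1.3]
grip_width: 0.224
```

Run:
```python
from h import *
o=pose();print(box(np.array([o['position']])))
```

```text
t 16.8 pos [0.6943 0.0021 0.0762] yaw 5.1 z [-0.036 -0.023 -0.999] F [-2.3  1.7 -1.3] w 0.224
(array([-0.04440171]), array([0.03474206]))
```

{"op": "apply_moves", "data": {
  "commands": [
    [0, 0, 0, 0, 0.2],
    [0, 0, 0, 0, 0],
    [0, 0, 0, 0, -0.2],
    [0, 0, -0.02, 0, -0.4],
    [0, 0, -0.03, 0, -0.4]
  ]
}}

```text
clock: 17.22
position: [0.6949, 0.0006, 0.1224]
ee_rot: [0.999, 0.044, -0.021, 0.012]
ft_force: [0.5, 0.6, 0.7]
grip_width: 0.7
```

{"op": "apply_moves", "data": {
  "commands": [
    [0, 0, -0.035, 0, -0.4],
    [-0.015, 0, -0.03, 0, -0.4],
    [-0.02, 0, 0, 0, -0.4],
    [0, 0, 0, 0, -0.4],
    [0, 0, 0, 0, -0.4]
  ]
}}

```text
clock: 17.63
position: [0.6657, -0.0008, 0.2003]
ee_rot: [0.999, 0.043, -0.014, 0.012]
ft_force: [0.8, -0.1, -0.2]
grip_width: 0.699
```

Run:
```python
from h import *
o=pose()
im,d=camera('wrist');W=wcloud(d,o);bx,by=box(W);z=W[...,2]
g=(z>.108)&(z<.125)&(abs(bx+.045)<.03)&(abs(by)<.08)
print('grip',g.sum(),np.percentile(bx[g],[1,99]),np.percentile(by[g],[1,99]),np.median(z[g]))
q=(z>.068)&(z<.078)&(bx>-.01)&(bx<.02)&(abs(by)<.08)
print('ptr',q.sum(),np.percentile(by[q],[1,50,99]))
f=(z>.05)&(z<.0595)&(bx<-.09)&(bx>-.13)&(abs(by)<.085);print('front',f.sum(),np.percentile(bx[f],[2,50,98]))
for t,zz in [('pointer',.062),('slider_top',.116),('drawer_knob',.034)]:
    for r in nets.place_of('wrist',t)[:1]:
        w=wr(*r['xy'],zz,o);print(' ',t,round(r['conf'],2),np.round(box(w[None]),4).ravel())
save('w8.png',im[40:300,100:460],2)
```

```text
t 17.63 pos [ 0.6657 -0.0008  0.2003] yaw 4.92 z [-0.028 -0.025 -0.999] F [ 0.8 -0.1 -0.2] w 0.699
grip 816 [-0.05775408 -0.03141064] [0.02580071 0.04517964] 0.11563843685552205
ptr 498 [0.02606026 0.03528368 0.04501109]
front 1534 [-0.10633463 -0.10109534 -0.09638463]
  pointer 0.62 [-0.0075  0.0374]
  slider_top 0.96 [-0.045   0.0346]
  drawer_knob 0.73 [-0.1268  0.0004]
```

Run:
```python
from h import *
print(workorder.hand_in())
```

```text
the job is handed in; nothing more can be done
None
```

The phone is in the drawer, flat and screen up. The drawer is shut, the slider is set to the pointer, and the job is handed in (no verdict is reported).

**Last checks**
- **Phone:** measured before shutting, it lay flat (slope under 0.003) on the drawer floor, about 3 mm from the middle of the uncovered part. It can't be seen with the drawer shut, so its final place was not checked again.
- **Drawer:** I pushed it to a hard stop, with 20 N at the wrist. Its front then measured 12 mm (its own thickness) ahead of the box, and the knob sat within about 2 mm of its shut position.
- **Slider:** the grip and the pointer both measured y = 0.0355 m in the box's frame, so they are in line to within the depth reading. The networks differed by about 3 mm (0.0346 for the grip, 0.0374 for the pointer).
- **Arm:** it ended clear above the box at about 17.7 s on the clock, with no contact force.
- **Other items:** I never reached for the remote, books, clock, mug or the look-alikes, but I did not re-measure their positions.

**What went wrong on the way**
- The first grasp closed above the phone without touching it, because the fingertips sat higher than the reported TCP. I opened, went lower with force checks, and the second grasp held.
- The slider overshot by about 8.5 mm, and I brought it back before letting go.
- The last picture could not be viewed because the 12-picture limit was reached, so the final check rests on the depth and network numbers alone.

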